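# Clear the baking box and hold its lid at the balance point

### The job

The lid stay of the wooden baking box has come unhooked and I need both hands to hook it on again. Clear the two pudding moulds off the closed lid by nesting both in the one standing on the worktop, so that the three make one upright stack; then lift the lid by its brass bar handle to the point, a little short of upright, where it balances over its hinges, never letting it drop or go over backwards. Finish while still gripping the handle with the lid held still at that balance, and leave the mustard pot, the egg timer and the spice tin where they are.

Things in the scene. Friction and masses are not known exactly. Their poses are not given: they have to be found in the camera images.
- box: wooden box fixed on the worktop, 162 mm deep (its x, front to back), 312 mm wide (y), rim 80 mm and closed lid's top 94 mm above its underside. Origin: centre of the underside; +x points to the back, where the hinges are; z up; it is turned about z. Two moulds stand on the lid behind the handle. The unhooked brass stay lies folded down against its right (-y) side.
- lid (a joint): hinge of the lid: 0 closed, grows as the front swings up and back, 1.57 upright, stop at 1.95. Lid 158 mm from hinge to front, 308 mm wide, 14 mm thick, 0.5 kg (+-20%), swings freely. At 1.40 rad (leaning some 10 degrees short of upright, to its front) its centre of mass is straight above the hinges: the balance point; below it the lid falls shut, above it open.
- lid_handle (a point): middle of the brass bar handle, on the bar's axis. Round bar, 10 mm thick, parallel to the hinges (box's y), 102 mm between its posts, axis 34 mm above the lid's top and 35 mm behind its front edge; 126 mm in front of the hinge line and 48 mm above it while closed (arc of 134.8 mm). Gripped across from above, the bar turns between the finger pads: the hand need not tilt.
- lid_hinge (a point): middle of the hinge line, at the back edge of the box's rim, 79 mm behind the box's origin and 80 mm above its underside; fixed. The hinge line runs along the box's y.
- mould_base: plain metal pudding mould, one of three alike: round, tapered, open on top, 64 mm across the rim, 34 mm across the foot, 46 mm high, wall 2 mm, inner floor 13 mm up, about 0.06 kg. Origin: centre of the underside, z up. Set in another, its foot stands on that one's inner floor, 13 mm higher, rim 13 mm proud; the taper centres it. This one stands on the worktop, left of the box.
- mould_a: plain metal pudding mould, one of three alike: round, tapered, open on top, 64 mm across the rim, 34 mm across the foot, 46 mm high, wall 2 mm, inner floor 13 mm up, about 0.06 kg. Origin: centre of the underside, z up. Set in another, its foot stands on that one's inner floor, 13 mm higher, rim 13 mm proud; the taper centres it. This one starts upright on the lid, on the right half (-y).
- mould_b: plain metal pudding mould, one of three alike: round, tapered, open on top, 64 mm across the rim, 34 mm across the foot, 46 mm high, wall 2 mm, inner floor 13 mm up, about 0.06 kg. Origin: centre of the underside, z up. Set in another, its foot stands on that one's inner floor, 13 mm higher, rim 13 mm proud; the taper centres it. This one starts upright on the lid, on the left half (+y).
- mustard_pot: bystander: buff stoneware mustard pot with a knobbed lid, 64 mm across, 80 mm high; origin at the centre of its underside.
- egg_timer: bystander: sand egg timer in a turned wooden frame, 54 mm across, 110 mm high; origin at the centre of its underside.
- spice_tin: bystander: round spice tin, 60 mm across, 92 mm high; origin at the centre of its underside.

How it is judged:
By the outcome, as a careful person would: the job done as asked, in the order asked, and still so for the second after the job is handed in, while the arm keeps its last pose, push and grip.
It also fails if it takes over 72 s, if anything falls off the work surface, if the arm or the gripper's body presses on something with over 40 N, if the wrist force passes 120 N, or if a joint passes its speed limit or range.

### The arm

A 6-joint arm with a two-finger parallel gripper is mounted at the origin on a cart in front of the work surface, level with it; the furniture and walls round the work are solid. World frame = base frame: x ahead of the robot, y to its left, z up, the work surface at z = 0. Lengths are in m, angles in rad, forces in N, time in s.
With the tool pointing down it reaches from about 0.375 to 0.9 m from the base axis. Payload 3.1 kg.
Tool frame: the origin (TCP) lies between the finger pads, 19 mm behind the fingertips; this is the grasp point; z points along the fingers, y is the line along which they close (so a half turn about z gives the same grasp; the last joint's range is limited). The gripper opens to 85 mm and grips with 20 to 120 N. Pads are 22 mm wide; open, the fingers measure 114 mm over their backs; the gripper's body (76 mm by 85 mm) begins 54 mm behind the grasp point. The pads swing forward as they close: fully open they stand 13 mm farther back than shut.
Start: joints at [0.991, 0.527, 1.433, -0, 1.181, -0.178], TCP at [0.244, 0.575, 0.25] pointing down, gripper open.
Joint ranges: [-3.08, 3.08], [-0.75, 2.2], [0.22, 2.44], [-1.43, 4.57], [0, 2.65], [-2.85, 2.85]. Speed limits (rad/s): [2.79, 2.79, 3.14, 3.14, 3.14, 3.14].

### API

Orientations are given as a unit quaternion [x, y, z, w].
In Python, from station import manip gives the robot as it stands.
- The arm moves only by the tool drive_tool, never from a script. Its argument "plan" is a list of rows, each a list of 7 numbers: the shift along the tool's x, y, z in m, then the turn, a rotation vector about the tool's x, y, z in degrees, then the opening, from -1 (shut) to 1 (fully open). In form: [[x, y, z, wx, wy, wz, gripper], ...]. A call has 1 to 10 rows; each row shifts and turns the commanded pose from where the row before left it, along the tool's axes as they then stand; what a row does not reach is not made up. A row lasts 1/10 s, in which the tool goes at most 50 mm and 8.59 degrees, less where a joint would pass 70% of its speed; a pose out of reach is approached as far as the arm can. A call is refused whole if a number of a shift passes 0.05 or a number of a turn 8.59, either way. A call with a gripper value outside its range is refused whole. The fingers move at their own pace and stop on an object; "newtons" is the grip in N (left out, the last holds). Time passes only in rows, so rows that do not move let the fingers close. It gives the time, the measured TCP pose, the force, the opening and the grip force at its end, in the units of the state.
- manip.sense(): the state, without advancing time (a new reading comes with each control period).
- manip.snapshot(name): name is "side" or "top"; returns a dict with "image" (400x640x3 uint8, red, green, blue), "z_map" (400x640 float32, m along the optical axis (not along the pixel's ray), 0 where there is no reading), "fov_y" (degrees; the focal length in pixels is half the picture's height over the tangent of half this angle, whatever the lens; pixels are square), "cx", "cy" (the principal point, pixels), "extrinsics" (4x4, takes a point from camera to world coordinates). Camera axes: x right, y up, looking along -z (the intrinsics and any distortion apply to the point x, -y, -z); pixel columns grow to the right and rows downward; lengths in m; the calibration is good to about 2 mm. A picture is of the moment at which its call begins.
- manip.sign_off(): hands the job in; it is judged then, once.
The state is a dict: "t": time; "q": joint angles; "qd": joint speeds; "tau": joint torques, N m; "tcp_pos": TCP position; "tool_rot": TCP orientation; "force": force on the tool from outside, world axes, zero at the start; "ft_torque": the same for the moment, N m; "finger_gap": opening from 0.0 (shut) to 1.0 (fully open); "gripper_force": force on a finger pad.
Only numpy, scipy, OpenCV 4.12 (cv2) and the standard library are available. Lean on these libraries where they do the work, as an engineer would, in place of code of your own. Each camera call takes 0.05 s, during which the arm holds its last target. There are 200 camera calls.

## Working session

There is one attempt and no reset: what is moved stays moved. The work goes in short steps, Python scripts to look and compute and a tool call to move; the robot and the scene stay as the last step left them, time stands still between calls to the robot, and variables do not carry over. Pictures are saved under pics/ and viewed, at most 10 in all, crops included, and the job is handed in when it is done.

Besides the shell and the picture viewer there is one more tool, called after "Request:" as name(argument=value, ...), one argument or row to a line, values as JSON. drive_tool: Moves the arm, as the interface text tells. Its arguments: {"type":"object","properties":{"plan":{"type":"array"},"newtons":{"type":"number"}},"required":["plan"]}

```bash
mkdir -p pics
cat > h.py <<'E'
import numpy as np, cv2
from station import manip
def snap(n):
    s=manip.snapshot(n); im=s["image"]; H=im.shape[0]
    s["f"]=H/2/np.tan(np.radians(s["fov_y"])/2); return s
def cloud(s):
    z=s["z_map"]; v,u=np.mgrid[:z.shape[0],:z.shape[1]]
    p=np.stack([(u-s["cx"])/s["f"]*z,-(v-s["cy"])/s["f"]*z,-z],-1)
    E=np.array(s["extrinsics"]); w=p@E[:3,:3].T+E[:3,3]; w[z==0]=np.nan; return w
def save(s,n): cv2.imwrite(f"pics/{n}.png",cv2.cvtColor(s["image"],cv2.COLOR_RGB2BGR))
E
python3 - <<'E'
from h import *
for n in("top","side"):
    s=snap(n); save(s,n+"0"); np.savez(n+"0.npz",**{k:np.array(v) for k,v in s.items()})
    print(n,{k:v for k,v in s.items() if k not in("image","z_map")})
print(manip.sense())
E
```

```text
top {'fov_y': 43.5194540894349, 'cx': 321.6684462510209, 'cy': 201.41493888965758, 'extrinsics': array([[-0.07582136,  0.97703229, -0.19914574,  0.26175342],
       [-0.99711844, -0.07380533,  0.01753833,  0.07976199],
       [ 0.0024375 ,  0.19990167,  0.97981293,  1.70235608],
       [ 0.        ,  0.        ,  0.        ,  1.        ]]), 'f': np.float64(501.05679119228944)}
side {'fov_y': 49.386397697524764, 'cx': 319.0906095878526, 'cy': 201.81401692236452, 'extrinsics': array([[ 0.7661392 ,  0.49180103, -0.41371787, -0.03613887],
       [-0.64265749,  0.58155908, -0.49877889, -0.6708248 ],
       [-0.00469859,  0.64801295,  0.76161482,  1.2320598 ],
       [ 0.        ,  0.        ,  0.        ,  1.        ]]), 'f': np.float64(434.9671823417278)}
{'t': 0.1, 'q': array([ 9.90488467e-01,  5.28371771e-01,  1.43377043e+00, -1.48235588e-05,
        1.18139463e+00, -1.78512366e-01]), 'qd': array([ 0.00018046, -0.00431474, -0.00333466, -0.00062012,  0.001327  ,
        0.00199533]), 'tau': array([-6.32122374e-05, -4.43307853e+01, -1.78586143e+01, -2.37459808e-04,
        3.91941634e-03,  1.04298556e-05]), 'tcp_pos': array([0.24406681, 0.57471903, 0.2491335 ]), 'tool_rot': array([ 1.99546244e-01,  9.79887928e-01, -9.05491282e-04, -3.53666601e-04]), 'force': array([-0.71148456, -0.35840091, -0.11422356]), 'ft_torque': array([-0.03416262,  0.02968088, -0.010336  ]), 'gripper_force': 0.0, 'finger_gap': 0.9969563424599642}
```

View pics/top0.png

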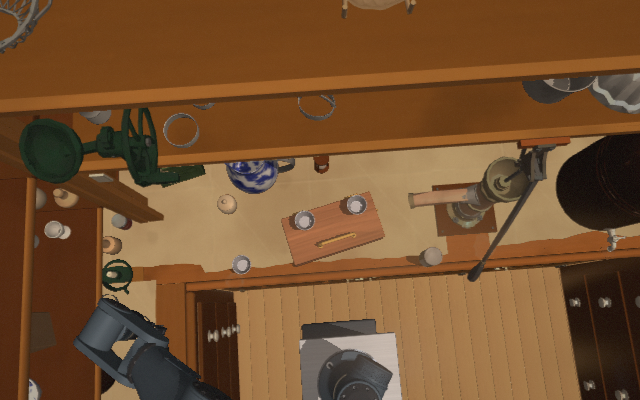

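View pics/side0.png

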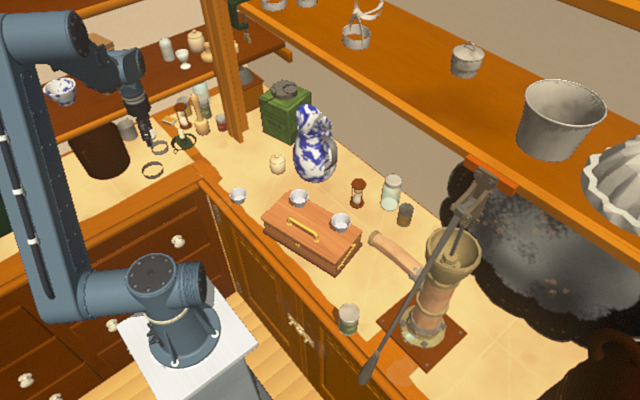

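The top view shows mould_b at (303,220), mould_a at (356,205), mould_base at (242,265), the handle at (336,240), the mustard pot at (227,204) and the egg timer at (320,162). The side view shows the same layout, with moulds at (299,197), (341,222) and (238,195). A shelf hangs over the back of the worktop.

```bash
cat > m.py <<'E'
from h import *
def circ(P):  # least-squares circle xy
    A=np.c_[2*P[:,:2],np.ones(len(P))]; b=(P[:,:2]**2).sum(1); x=np.linalg.lstsq(A,b,rcond=None)[0]
    return x[:2],np.sqrt(x[2]+x[0]**2+x[1]**2)
def rim(s,u,v,zr,r=20):
    w=cloud(s); im=s["image"].astype(int); uu,vv=np.mgrid[:640,:400]; uu,vv=uu.T,vv.T
    m=(abs(uu-u)<r)&(abs(vv-v)<r)&(abs(w[...,2]-zr)<.006)
    P=w[m]
    if len(P)<8: return len(P)
    c,R=circ(P); (ex,ey),er=cv2.minEnclosingCircle(P[:,:2].astype(np.float32))
    return len(P),c.round(4),R.round(4),"enc",np.round([ex,ey,er],4),"z",np.percentile(P[:,2],[5,50,95]).round(4)
E
python3 - <<'E'
from m import *
T=dict(np.load("top0.npz"));S=dict(np.load("side0.npz"))
for n,s,pts in(("top",T,[(303,220,.14),(356,205,.14),(242,265,.046)]),("side",S,[(299,197,.14),(341,222,.14),(238,195,.046)])):
    for p in pts: print(n,p[:2],rim(s,*p))
for n,s in(("top",T),("side",S)):
    w=cloud(s); im=s["image"].astype(np.uint8)
    lid=(abs(w[...,2]-.094)<.004)&(w[...,0]<1)&(w[...,0]>.35)&(abs(w[...,1]-.03)<.3)
    k,l,st,c=cv2.connectedComponentsWithStats(lid.astype(np.uint8)); i=1+np.argmax(st[1:,4]); P=w[l==i]
    r=cv2.minAreaRect(P[:,:2].astype(np.float32)); print(n,"lid",r,len(P),np.median(P[:,2]))
    hsv=cv2.cvtColor(im,cv2.COLOR_RGB2HSV)
    m=(abs(w[...,2]-.13)<.012)&(hsv[...,0]>15)&(hsv[...,0]<32)&(hsv[...,1]>90)&(abs(w[...,0]-.55)<.25)&(abs(w[...,1]-.03)<.2)
    P=w[m]; print("handle",len(P),P.mean(0),cv2.minAreaRect(P[:,:2].astype(np.float32)),np.percentile(P[:,2],[5,50,95]))
w=cloud(T)
for u,v in[(227,204),(320,162),(321,153),(432,257),(330,130),(330,150),(330,90),(330,75),(250,170),(200,150),(450,200),(505,240),(475,275)]: print((u,v),w[v,u].round(3))
w=cloud(S)
for u,v in[(278,160),(357,185),(391,180),(315,150),(349,312),(405,215),(375,237),(475,200),(400,110),(240,10)]: print("s",(u,v),w[v,u].round(3))
E
```

```text
top (303, 220) (66, array([0.5235, 0.1115]), np.float64(0.0295), 'enc', array([0.5238, 0.1114, 0.0317]), 'z', array([0.1345, 0.1385, 0.1439]))
top (356, 205) (78, array([ 0.5616, -0.0573]), np.float64(0.0296), 'enc', array([ 0.5617, -0.0579,  0.0319]), 'z', array([0.1345, 0.1388, 0.1446]))
top (242, 265) (73, array([0.4085, 0.3306]), np.float64(0.0295), 'enc', array([0.4087, 0.331 , 0.0323]), 'z', array([0.0409, 0.0445, 0.0498]))
side (299, 197) (75, array([0.5248, 0.1095]), np.float64(0.0301), 'enc', array([0.527 , 0.1104, 0.0348]), 'z', array([0.1345, 0.1385, 0.143 ]))
side (341, 222) (80, array([ 0.5625, -0.0595]), np.float64(0.0299), 'enc', array([ 0.5634, -0.0589,  0.0331]), 'z', array([0.1352, 0.1392, 0.1432]))
side (238, 195) (59, array([0.4094, 0.3294]), np.float64(0.0299), 'enc', array([0.4106, 0.329 , 0.0332]), 'z', array([0.0405, 0.0433, 0.0488]))
top lid ((0.5019626021385193, 0.021519824862480164), (0.15995445847511292, 0.31208086013793945), 13.372808456420898) 2725 0.09395498686736237
handle 96 [0.45852682 0.013304   0.13148712] ((0.45868799090385437, 0.01357702910900116
[... 484 characters left out ...]
(321, 153) [0.584 0.054 0.648]
(432, 257) [ 0.381 -0.289  0.091]
(330, 130) [0.633 0.031 0.656]
(330, 150) [0.587 0.034 0.656]
(330, 90) [0.582 0.041 0.981]
(330, 75) [0.604 0.039 0.986]
(250, 170) [ 0.74   0.292 -0.004]
(200, 150) [0.608 0.316 0.656]
(450, 200) [ 0.532 -0.325  0.252]
(505, 240) [ 0.427 -0.566 -0.002]
(475, 275) [ 0.315 -0.428  0.06 ]
s (278, 160) [0.613 0.357 0.065]
s (357, 185) [0.725 0.038 0.109]
s (391, 180) [ 0.812 -0.038  0.137]
s (315, 150) [0.686 0.22  0.17 ]
s (349, 312) [ 0.385 -0.292  0.09 ]
s (405, 215) [ 0.783 -0.143  0.067]
s (375, 237) [ 0.536 -0.224  0.245]
s (475, 200) [ 0.55  -0.441  0.586]
s (400, 110) [ 0.582 -0.2    0.646]
s (240, 10) [0.581 0.425 0.635]
```

Request:
drive_tool(
  plan=[
    [0,0,0,0,0,7.7,1],
    [0,0,0,0,0,7.7,1],
    [0,0,0,0,0,7.7,1],
    [0,0,0,0,0,7.7,1],
    [0,0,0,0,0,7.7,1],
    [0,0,0,0,0,7.7,1],
    [0,0,0,0,0,7.6,1],
    [0,0,0,0,0,0,1],
  ],
)

```text
t: 0.9
tcp_pos: [0.2442, 0.5749, 0.2495]
tool_rot: [0.621, 0.784, -0.001, 0.0]
force: [0.5, 0.2, -0.3]
finger_gap: 1.001
gripper_force: 0.0
```

```bash
cat > g.py <<'E'
import sys,numpy as np
from scipy.spatial.transform import Rotation as R
from station import manip
s=manip.sense(); r=R.from_quat(s["tool_rot"]); p=s["tcp_pos"]
y=r.apply([0,1,0]); print("t",round(s["t"],2),"p",p.round(4),"yaw",np.degrees(np.arctan2(y[1],y[0])).round(2),"z",r.apply([0,0,1]).round(3),"gap",round(s["finger_gap"],3),"gf",round(s["gripper_force"],1),"F",s["force"].round(1),"q",s["q"].round(2))
for a in sys.argv[1:]:
    t=np.array(eval(a),float); print(t,"tool delta mm",(r.inv().apply(t-p)*1000).round(1)); p=t
E
python3 g.py .524,.1105,.25 .524,.1105,.142
```

```text
t 0.9 p [0.2442 0.5749 0.2495] yaw 13.19 z [-0.001 -0.001 -1.   ] gap 1.001 gf 0.0 F [ 0.5  0.2 -0.3] q [ 0.99  0.53  1.43 -0.    1.18  0.76]
[0.524  0.1105 0.25  ] tool delta mm [-5.160e+02  1.664e+02 -2.000e-01]
[0.524  0.1105 0.142 ] tool delta mm [1.00e-01 1.00e-01 1.08e+02]
```

Request:
drive_tool(
  plan=[
    [-0.02,0.006,0,0,0,0,1],
    [-0.04,0.013,0,0,0,0,1],
    [-0.04,0.013,0,0,0,0,1],
    [-0.04,0.013,0,0,0,0,1],
    [-0.04,0.013,0,0,0,0,1],
    [-0.04,0.013,0,0,0,0,1],
    [-0.04,0.013,0,0,0,0,1],
    [-0.04,0.013,0,0,0,0,1],
    [-0.04,0.013,0,0,0,0,1],
    [-0.04,0.013,0,0,0,0,1],
  ],
)

```text
t: 1.9
tcp_pos: [0.4513, 0.2317, 0.25]
tool_rot: [0.62, 0.785, -0.0, -0.0]
force: [0.4, 0.4, -0.3]
finger_gap: 0.995
gripper_force: 0.0
```

Request:
drive_tool(
  plan=[
    [-0.04,0.013,0,0,0,0,1],
    [-0.04,0.013,0,0,0,0,1],
    [-0.04,0.013,0,0,0,0,1],
    [-0.016,0.0043,0,0,0,0,1],
    [0,0,0,0,0,0,1],
    [0,0,0,0,0,0,1],
  ],
)

```text
t: 2.5
tcp_pos: [0.523, 0.1113, 0.2497]
tool_rot: [0.621, 0.784, -0.0, -0.001]
force: [0.4, 0.4, -0.2]
finger_gap: 1.001
gripper_force: 0.0
```

```bash
python3 g.py .524,.1105,.25 .524,.1105,.142
python3 - <<'E'
from h import *
s=snap("side"); im=s["image"][60:280,220:480]; cv2.imwrite("pics/s1.png",cv2.cvtColor(cv2.resize(im,None,fx=3,fy=2.7),4)[:600,:800])
E
```

```text
t 2.5 p [0.523  0.1113 0.2497] yaw 13.22 z [-0.002  0.001 -1.   ] gap 1.001 gf 0.0 F [ 0.4  0.4 -0.2] q [ 0.    0.41  1.66  0.    1.08 -0.23]
[0.524  0.1105 0.25  ] tool delta mm [-1.   0.8 -0.3]
[0.524  0.1105 0.142 ] tool delta mm [-1.00e-01  2.00e-01  1.08e+02]
```

View pics/s1.png

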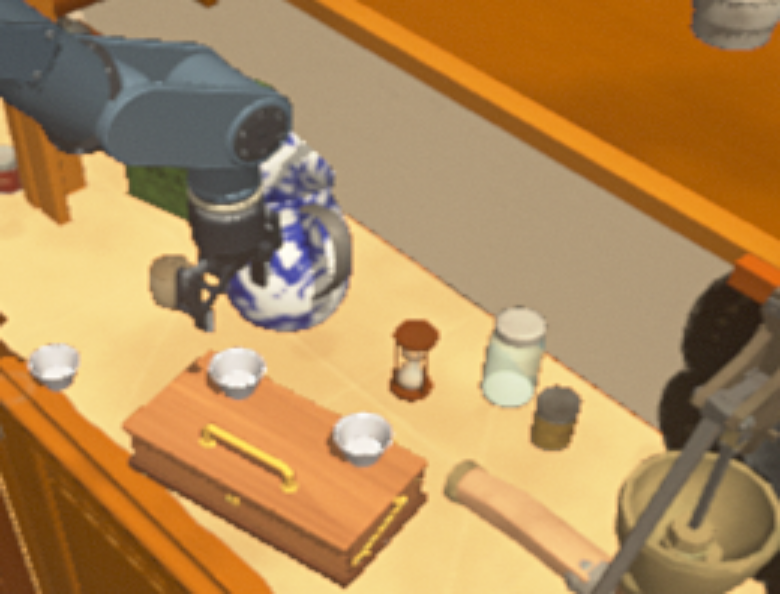

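The picture shows the open gripper hanging above mould_b at about (240,370 in the crop), clear of the blue jug. I lower it now.

Request:
drive_tool(
  plan=[
    [-0.001,0.001,0.02,0,0,0,1],
    [0,0,0.03,0,0,0,1],
    [0,0,0.03,0,0,0,1],
    [0,0,0.018,0,0,0,1],
    [0,0,0.008,0,0,0,1],
    [0,0,0,0,0,0,1],
    [0,0,0,0,0,0,-1],
    [0,0,0,0,0,0,-1],
    [0,0,0,0,0,0,-1],
    [0,0,0,0,0,0,-1],
  ],
  newtons=25,
)

```text
t: 3.55
tcp_pos: [0.5258, 0.1104, 0.146]
tool_rot: [0.621, 0.784, 0.001, 0.001]
force: [-1.3, 0.8, 5.6]
finger_gap: 0.715
gripper_force: 25.8
```

```bash
python3 g.py
python3 - <<'E'
from h import *
s=snap("side"); im=s["image"][150:230,250:350]; cv2.imwrite("pics/s2.png",cv2.cvtColor(cv2.resize(im,None,fx=7,fy=7),4))
E
```

```text
t 3.55 p [0.5258 0.1104 0.146 ] yaw 13.18 z [ 0.003  0.001 -1.   ] gap 0.715 gf 25.8 F [-1.3  0.8  5.6] q [-0.    0.56  1.75  0.    0.83 -0.23]
```

View pics/s2.png

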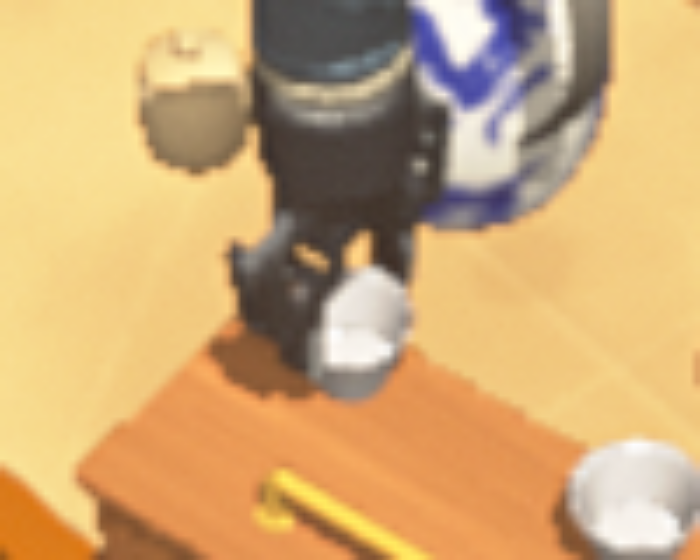

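The mould is between the fingers at crop (365,335), and it may be tilted. I'll check its rim with depth.

```bash
cat > r.py <<'E'
from h import *
def moldpts(n,c,z0,z1,r=.045):
    s=snap(n); w=cloud(s); hsv=cv2.cvtColor(s["image"],cv2.COLOR_RGB2HSV)
    m=(np.hypot(w[...,0]-c[0],w[...,1]-c[1])<r)&(w[...,2]>z0)&(w[...,2]<z1)&(hsv[...,1]<60)&(hsv[...,2]>110)
    return w[m]
E
python3 - <<'E'
from r import *
for n in("side","top"):
    for c in((.5258,.1104),(.562,-.058)):
        P=moldpts(n,c,.098,.165); print(n,c,len(P))
        if len(P)>5:
            a=np.radians(13.2); d=P[:,:2]-np.array(c); bx=d@[np.cos(a),np.sin(a)]; by=d@[-np.sin(a),np.cos(a)]
            for k,v in(("x",bx),("y",by)):
                print(k,[(lo,len(q:=P[(v>=lo/1e3)&(v<lo/1e3+.01),2]),round(q.max(),3),round(q.min(),3)) for lo in range(-40,40,10) if ((v>=lo/1e3)&(v<lo/1e3+.01)).any()])
E
```

```text
side (0.5258, 0.1104) 198
x [(-40, 17, np.float64(0.164), np.float64(0.132)), (-30, 11, np.float64(0.149), np.float64(0.116)), (-20, 24, np.float64(0.143), np.float64(0.1)), (-10, 15, np.float64(0.141), np.float64(0.102)), (0, 19, np.float64(0.142), np.float64(0.105)), (10, 39, np.float64(0.129), np.float64(0.103)), (20, 56, np.float64(0.138), np.float64(0.107)), (30, 17, np.float64(0.162), np.float64(0.13))]
y [(-40, 1, np.float64(0.138), np.float64(0.138)), (-30, 14, np.float64(0.143), np.float64(0.118)), (-20, 38, np.float64(0.163), np.float64(0.102)), (-10, 51, np.float64(0.164), np.float64(0.1)), (0, 43, np.float64(0.144), np.float64(0.106)), (10, 37, np.float64(0.138), np.float64(0.105)), (20, 14, np.float64(0.142), np.float64(0.11))]
side (0.562, -0.058) 273
x [(-40, 4, np.float64(0.142), np.float64(0.141)), (-30, 28, np.float64(0.144), np.float64(0.109)), (-20, 28, np.float64(0.145), np.float64(0.102)), (-10, 34, np.float64(0.144), np.float64(0.105)), (0, 47, np.float64(0.146), np.float64(0.104)), (10, 66, np.float64(0.141), np.float64(0.103)), (20, 63, np.float64(0.142), np.
[... 521 characters left out ...]
(0.148), np.float64(0.148)), (-30, 10, np.float64(0.146), np.float64(0.131)), (-20, 27, np.float64(0.144), np.float64(0.1)), (-10, 43, np.float64(0.14), np.float64(0.099)), (0, 47, np.float64(0.143), np.float64(0.103)), (10, 47, np.float64(0.152), np.float64(0.102)), (20, 50, np.float64(0.143), np.float64(0.106))]
y [(-40, 1, np.float64(0.137), np.float64(0.137)), (-30, 7, np.float64(0.144), np.float64(0.133)), (-20, 35, np.float64(0.139), np.float64(0.104)), (-10, 54, np.float64(0.148), np.float64(0.1)), (0, 52, np.float64(0.143), np.float64(0.099)), (10, 44, np.float64(0.139), np.float64(0.102)), (20, 31, np.float64(0.152), np.float64(0.111)), (30, 1, np.float64(0.143), np.float64(0.143))]
```

The mould stands level, with its rim at .14. I lift it.

Request:
drive_tool(
  plan=[
    [0,0,0,0,0,0,-1],
    [0,0,-0.01,0,0,0,-1],
    [0,0,-0.02,0,0,0,-1],
    [0,0,-0.03,0,0,0,-1],
    [0,0,-0.03,0,0,0,-1],
    [0,0,-0.014,0,0,0,-1],
    [0,0,0,0,0,0,-1],
  ],
  newtons=25,
)

```text
t: 4.5
tcp_pos: [0.527, 0.11, 0.2516]
tool_rot: [0.621, 0.784, 0.002, 0.003]
force: [-0.3, -0.2, -0.7]
finger_gap: 0.717
gripper_force: 27.4
```

```bash
python3 g.py .409,.33,.25
python3 - <<'E'
from r import *
s=snap("side"); im=s["image"][120:220,250:370]; cv2.imwrite("pics/s3.png",cv2.cvtColor(cv2.resize(im,None,fx=6,fy=6),4))
E
```

```text
t 4.5 p [0.527  0.11   0.2516] yaw 13.18 z [ 0.008 -0.    -1.   ] gap 0.717 gf 27.4 F [-0.3 -0.2 -0.7] q [-0.    0.41  1.65 -0.    1.07 -0.23]
[0.409 0.33  0.25 ] tool delta mm [241.1 -64.7   0.7]
```

View pics/s3.png

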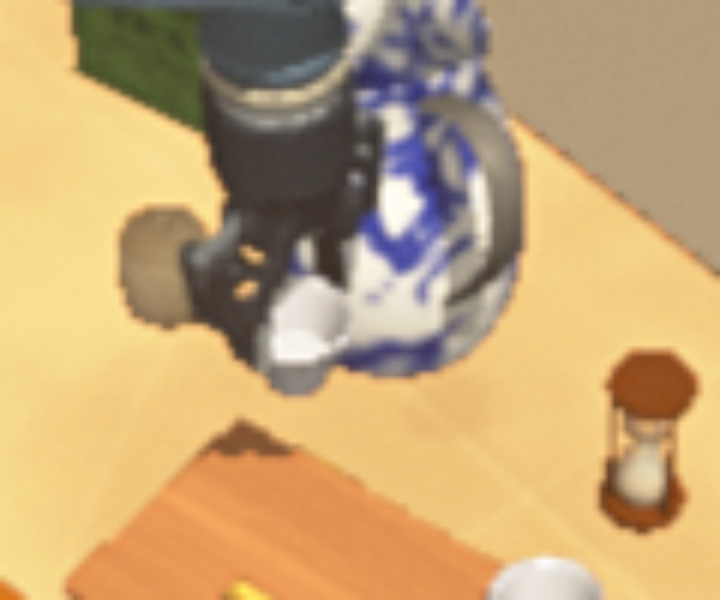

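mould_b hangs level in the grip at crop (305,335). I carry it over mould_base.

Request:
drive_tool(
  plan=[
    [0.015,-0.004,0,0,0,0,-1],
    [0.03,-0.008,0,0,0,0,-1],
    [0.035,-0.0095,0,0,0,0,-1],
    [0.035,-0.0095,0,0,0,0,-1],
    [0.035,-0.0095,0,0,0,0,-1],
    [0.035,-0.0095,0,0,0,0,-1],
    [0.03,-0.008,0,0,0,0,-1],
    [0.02,-0.005,0,0,0,0,-1],
    [0.006,-0.002,0,0,0,0,-1],
    [0,0,0,0,0,0,-1],
  ],
)

```text
t: 5.55
tcp_pos: [0.4054, 0.3303, 0.247]
tool_rot: [0.62, 0.784, -0.001, -0.0]
force: [0.1, -0.2, -1.5]
finger_gap: 0.715
gripper_force: 27.4
```

Request:
drive_tool(
  plan=[
    [0,0,0.02,0,0,0,-1],
    [0,0,0.03,0,0,0,-1],
    [0,0,0.025,0,0,0,-1],
    [0,0,0.005,0,0,0,-1],
    [0,0,0,0,0,0,-1],
    [0,0,0,0,0,0,-1],
  ],
)

```text
t: 6.15
tcp_pos: [0.4079, 0.3297, 0.1688]
tool_rot: [0.622, 0.783, 0.001, 0.0]
force: [-0.1, -0.6, -1.3]
finger_gap: 0.717
gripper_force: 27.6
```

```bash
python3 g.py .409,.33,.168 .409,.33,.068
python3 - <<'E'
from m import *
from r import moldpts
p=manip.sense()["tcp_pos"]
for n in("top","side"):
    s=snap(n);w=cloud(s);hsv=cv2.cvtColor(s["image"],cv2.COLOR_RGB2HSV)
    d=np.hypot(w[...,0]-p[0],w[...,1]-p[1])
    for nm,z in(("held rim",p[2]-.006),("base rim",.045)):
        m=(d<.05)&(abs(w[...,2]-z)<.005)&(hsv[...,1]<60)&(hsv[...,2]>110); P=w[m]
        if len(P)>8: print(n,nm,len(P),circ(P),np.median(P[:,2]))
    m=(d<.05)&(w[...,2]>.09)&(w[...,2]<p[2])&(hsv[...,1]<60)&(hsv[...,2]>110)
    if m.any(): print(n,"held z range",np.percentile(w[m][:,2],[1,5,95,99]).round(4))
E
```

```text
t 6.15 p [0.4079 0.3297 0.1688] yaw 13.13 z [ 0.001  0.001 -1.   ] gap 0.717 gf 27.6 F [-0.1 -0.6 -1.3] q [ 0.47  0.51  1.76 -0.    0.87  0.24]
[0.409 0.33  0.168] tool delta mm [0.  1.1 0.8]
[0.409 0.33  0.068] tool delta mm [ -0.   -0.2 100. ]
side held rim 35 (array([0.40962221, 0.32867502]), np.float64(0.030454378356293825)) 0.16095605144457958
side base rim 33 (array([0.40779889, 0.32840542]), np.float64(0.029332379556372672)) 0.043427877603023024
side held z range [0.1221 0.1273 0.1643 0.1678]
```

Request:
drive_tool(
  plan=[
    [0,0,0.02,0,0,0,-1],
    [0,0,0.03,0,0,0,-1],
    [0,0,0.02,0,0,0,-1],
    [0,0,0.012,0,0,0,-1],
    [0,0,0.008,0,0,0,-1],
    [0,0,0.006,0,0,0,-1],
    [0,0,0,0,0,0,-1],
    [0,0,0,0,0,0,-1],
  ],
)

```text
t: 7.05
tcp_pos: [0.4073, 0.3301, 0.0726]
tool_rot: [0.621, 0.784, 0.001, 0.0]
force: [-0.4, 0.2, -0.1]
finger_gap: 0.718
gripper_force: 27.6
```

```bash
python3 g.py .409,.33,.068
```

```text
t 7.05 p [0.4073 0.3301 0.0726] yaw 13.18 z [ 0.001  0.001 -1.   ] gap 0.718 gf 27.6 F [-0.4  0.2 -0.1] q [ 0.47  0.68  1.82 -0.    0.64  0.24]
[0.409 0.33  0.068] tool delta mm [-0.4  1.6  4.6]
```

Request:
drive_tool(
  plan=[
    [0,0,0.003,0,0,0,-1],
    [0,0,0.003,0,0,0,-1],
    [0,0,0,0,0,0,-1],
  ],
)

```text
t: 7.35
tcp_pos: [0.4068, 0.3297, 0.0659]
tool_rot: [0.621, 0.784, -0.0, -0.0]
force: [0.6, 0.2, 0.0]
finger_gap: 0.719
gripper_force: 27.6
```

Request:
drive_tool(
  plan=[
    [0,0,0,0,0,0,0.6],
    [0,0,0,0,0,0,1],
    [0,0,0,0,0,0,1],
    [0,0,0,0,0,0,1],
    [0,0,-0.02,0,0,0,1],
    [0,0,-0.04,0,0,0,1],
    [0,0,-0.04,0,0,0,1],
    [0,0,-0.04,0,0,0,1],
    [0,0,-0.04,0,0,0,1],
    [0,0,0,0,0,0,1],
  ],
)

```text
t: 8.35
tcp_pos: [0.4099, 0.3315, 0.2517]
tool_rot: [0.621, 0.784, 0.006, 0.003]
force: [0.6, 0.3, 0.4]
finger_gap: 0.998
gripper_force: 0.0
```

```bash
python3 g.py .5623,-.0585,.25 .5623,-.0585,.145
python3 - <<'E'
from m import *
s=snap("side"); print(rim(s,238,195,.059),rim(s,341,222,.14))
im=s["image"][120:240,200:360]; cv2.imwrite("pics/s4.png",cv2.cvtColor(cv2.resize(im,None,fx=5,fy=5),4))
E
```

```text
t 8.35 p [0.4099 0.3315 0.2517] yaw 13.19 z [ 0.011  0.006 -1.   ] gap 0.998 gf 0.0 F [0.6 0.3 0.4] q [0.47 0.39 1.68 0.   1.06 0.24]
[ 0.5623 -0.0585  0.25  ] tool delta mm [-414.5   59.3    1.2]
[ 0.5623 -0.0585  0.145 ] tool delta mm [ -0.3  -1.3 105. ]
(57, array([0.4093, 0.329 ]), np.float64(0.0299), 'enc', array([0.4076, 0.3299, 0.0345]), 'z', array([0.0539, 0.0576, 0.0623])) (87, array([ 0.5619, -0.0598]), np.float64(0.0297), 'enc', array([ 0.5634, -0.059 ,  0.0339]), 'z', array([0.1344, 0.1388, 0.1439]))
```

View pics/s4.png

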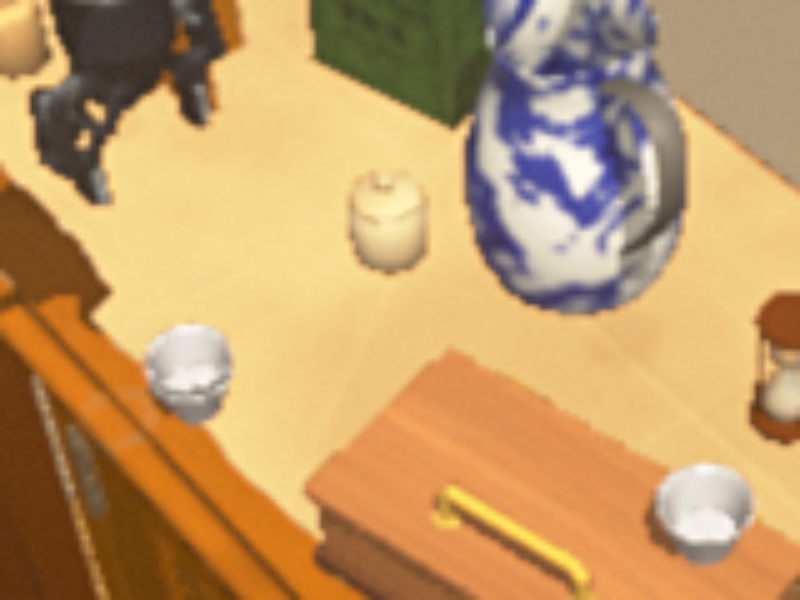

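mould_b is nested, with the rim level at .058–.059 and both rims visible at crop (190,365). I now fetch mould_a.

Request:
drive_tool(
  plan=[
    [-0.025,0.0035,0,0,0,0,1],
    [-0.04,0.006,0,0,0,0,1],
    [-0.045,0.0065,0,0,0,0,1],
    [-0.045,0.0065,0,0,0,0,1],
    [-0.045,0.0065,0,0,0,0,1],
    [-0.045,0.0065,0,0,0,0,1],
    [-0.045,0.0065,0,0,0,0,1],
    [-0.045,0.0065,0,0,0,0,1],
    [-0.04,0.006,0,0,0,0,1],
    [-0.03,0.004,0,0,0,0,1],
  ],
)

```text
t: 9.4
tcp_pos: [0.5561, -0.0537, 0.2442]
tool_rot: [0.622, 0.783, -0.001, -0.001]
force: [0.4, 0.2, -1.0]
finger_gap: 1.002
gripper_force: 0.0
```

Request:
drive_tool(
  plan=[
    [-0.01,0.001,0,0,0,0,1],
    [0,0,0.02,0,0,0,1],
    [0,0,0.03,0,0,0,1],
    [0,0,0,0,0,0,1],
    [0,0,0,0,0,0,1],
  ],
)

```text
t: 9.9
tcp_pos: [0.5584, -0.0596, 0.1952]
tool_rot: [0.621, 0.784, -0.001, -0.002]
force: [0.0, 0.3, 0.9]
finger_gap: 0.998
gripper_force: 0.0
```

```bash
python3 g.py .5623,-.0585,.2 .5623,-.0585,.146
```

```text
t 9.9 p [ 0.5584 -0.0596  0.1952] yaw 13.22 z [-0.003  0.001 -1.   ] gap 0.998 gf 0.0 F [0.  0.3 0.9] q [-0.31  0.51  1.65  0.    0.98 -0.54]
[ 0.5623 -0.0585  0.2   ] tool delta mm [ 0.2  4.  -4.8]
[ 0.5623 -0.0585  0.146 ] tool delta mm [-0.1  0.2 54. ]
```

Request:
drive_tool(
  plan=[
    [0,0.004,0.02,0,0,0,1],
    [0,0,0.02,0,0,0,1],
    [0,0,0.008,0,0,0,1],
    [0,0,0,0,0,0,1],
    [0,0,0,0,0,0,-1],
    [0,0,0,0,0,0,-1],
    [0,0,0,0,0,0,-1],
    [0,0,0,0,0,0,-1],
    [0,0,0,0,0,0,-1],
  ],
)

```text
t: 10.8
tcp_pos: [0.5641, -0.0599, 0.1501]
tool_rot: [0.621, 0.784, 0.001, 0.001]
force: [-1.8, -0.2, 4.9]
finger_gap: 0.717
gripper_force: 25.8
```

```bash
python3 g.py .5623,-.0585,.25
```

```text
t 10.8 p [ 0.5641 -0.0599  0.1501] yaw 13.17 z [ 0.003 -0.001 -1.   ] gap 0.717 gf 25.8 F [-1.8 -0.2  4.9] q [-0.3   0.58  1.67  0.    0.88 -0.53]
[ 0.5623 -0.0585  0.25  ] tool delta mm [  1.6  -1.2 -99.9]
```

Request:
drive_tool(
  plan=[
    [0,0,-0.01,0,0,0,-1],
    [0,0,-0.02,0,0,0,-1],
    [0,0,-0.03,0,0,0,-1],
    [0,0,-0.03,0,0,0,-1],
    [0,0,-0.01,0,0,0,-1],
    [0,0,0,0,0,0,-1],
  ],
)

```text
t: 11.4
tcp_pos: [0.5644, -0.0601, 0.2502]
tool_rot: [0.621, 0.784, 0.001, 0.002]
force: [-0.2, -0.5, -0.1]
finger_gap: 0.716
gripper_force: 27.4
```

```bash
python3 g.py .4092,.3285,.25
```

```text
t 11.4 p [ 0.5644 -0.0601  0.2502] yaw 13.18 z [ 0.005 -0.001 -1.   ] gap 0.716 gf 27.4 F [-0.2 -0.5 -0.1] q [-0.3   0.45  1.58  0.    1.11 -0.53]
[0.4092 0.3285 0.25  ] tool delta mm [413.7 -62.5  -1.1]
```

Request:
drive_tool(
  plan=[
    [0.02,-0.003,0,0,0,0,-1],
    [0.035,-0.0055,0,0,0,0,-1],
    [0.04,-0.006,0,0,0,0,-1],
    [0.045,-0.007,0,0,0,0,-1],
    [0.045,-0.007,0,0,0,0,-1],
    [0.045,-0.007,0,0,0,0,-1],
    [0.045,-0.007,0,0,0,0,-1],
    [0.045,-0.007,0,0,0,0,-1],
    [0.04,-0.006,0,0,0,0,-1],
    [0.03,-0.004,0,0,0,0,-1],
  ],
)

```text
t: 12.4
tcp_pos: [0.4127, 0.3084, 0.2461]
tool_rot: [0.62, 0.784, -0.002, -0.001]
force: [0.3, -0.2, -0.9]
finger_gap: 0.715
gripper_force: 27.4
```

Request:
drive_tool(
  plan=[
    [0.017,-0.0025,0,0,0,0,-1],
    [0.005,-0.001,0,0,0,0,-1],
    [0,0,0.02,0,0,0,-1],
    [0,0,0.03,0,0,0,-1],
    [0,0,0.02,0,0,0,-1],
    [0,0,0,0,0,0,-1],
    [0,0,0,0,0,0,-1],
  ],
)

```text
t: 13.1
tcp_pos: [0.4076, 0.3264, 0.1774]
tool_rot: [0.622, 0.783, -0.001, -0.0]
force: [1.0, 0.4, -0.3]
finger_gap: 0.717
gripper_force: 27.5
```

```bash
python3 g.py .4092,.3285,.17 .4092,.3285,.084
python3 - <<'E'
from m import *
p=manip.sense()["tcp_pos"]; s=snap("side");w=cloud(s);hsv=cv2.cvtColor(s["image"],cv2.COLOR_RGB2HSV)
d=np.hypot(w[...,0]-p[0],w[...,1]-p[1])
for nm,z in(("held rim",p[2]-.010),("stack rim",.059)):
    m=(d<.05)&(abs(w[...,2]-z)<.005)&(hsv[...,1]<60)&(hsv[...,2]>110); P=w[m]; print(nm,len(P),circ(P),np.median(P[:,2]))
m=(d<.05)&(w[...,2]>.09)&(w[...,2]<p[2])&(hsv[...,1]<60)&(hsv[...,2]>110);print(np.percentile(w[m][:,2],[1,5,95,99]).round(4))
E
```

```text
t 13.1 p [0.4076 0.3264 0.1774] yaw 13.15 z [-0.002 -0.001 -1.   ] gap 0.717 gf 27.5 F [ 1.   0.4 -0.3] q [ 0.46  0.5   1.76 -0.    0.89  0.23]
[0.4092 0.3285 0.17  ] tool delta mm [1.7 2.1 7.4]
[0.4092 0.3285 0.084 ] tool delta mm [ 0.1  0.2 86. ]
held rim 32 (array([0.40791685, 0.32814688]), np.float64(0.03091726864500907)) 0.16528436826164494
stack rim 38 (array([0.40862087, 0.32899302]), np.float64(0.029676558774270452)) 0.057562796846281405
[0.1286 0.1327 0.1682 0.1749]
```

Request:
drive_tool(
  plan=[
    [0.001,0.001,0.02,0,0,0,-1],
    [0,0,0.03,0,0,0,-1],
    [0,0,0.02,0,0,0,-1],
    [0,0,0.012,0,0,0,-1],
    [0,0,0.006,0,0,0,-1],
    [0,0,0,0,0,0,-1],
    [0,0,0,0,0,0,-1],
  ],
)

```text
t: 13.85
tcp_pos: [0.4095, 0.3285, 0.0909]
tool_rot: [0.621, 0.784, 0.001, 0.0]
force: [-0.0, 0.2, -0.7]
finger_gap: 0.715
gripper_force: 27.5
```

Request:
drive_tool(
  plan=[
    [0,0,0.003,0,0,0,-1],
    [0,0,0.003,0,0,0,-1],
    [0,0,0,0,0,0,-1],
  ],
)

```text
t: 14.15
tcp_pos: [0.4088, 0.3282, 0.084]
tool_rot: [0.621, 0.784, -0.0, -0.0]
force: [-0.4, 0.4, -0.8]
finger_gap: 0.711
gripper_force: 27.5
```

Request:
drive_tool(
  plan=[
    [0,0,0,0,0,0,0.6],
    [0,0,0,0,0,0,1],
    [0,0,0,0,0,0,1],
    [0,0,0,0,0,0,1],
    [0,0,-0.02,0,0,0,1],
    [0,0,-0.04,0,0,0,1],
    [0,0,-0.04,0,0,0,1],
    [0,0,-0.04,0,0,0,1],
    [0,0,-0.02,0,0,0,1],
    [0,0,0,0,0,0,1],
  ],
)

```text
t: 15.15
tcp_pos: [0.4106, 0.3292, 0.2475]
tool_rot: [0.621, 0.784, 0.004, 0.002]
force: [1.1, 0.5, -0.3]
finger_gap: 0.998
gripper_force: 0.0
```

```bash
python3 - <<'E'
from m import *
S=snap("side"); print(rim(S,238,192,.072)); T=snap("top")
print("top",rim(T,242,263,.072))
for n,s in(("top",T),("side",S)):
    w=cloud(s); hsv=cv2.cvtColor(s["image"],cv2.COLOR_RGB2HSV)
    m=(abs(w[...,2]-.13)<.012)&(hsv[...,0]>15)&(hsv[...,0]<32)&(hsv[...,1]>90)&(abs(w[...,0]-.46)<.06)&(abs(w[...,1]-.01)<.09)
    P=w[m]; l=cv2.minAreaRect(P[:,:2].astype(np.float32)); print(n,"handle",len(P),P.mean(0).round(4),l,np.percentile(P[:,2],[5,50,95]).round(4))
im=S["image"][120:240,200:360]; cv2.imwrite("pics/s5.png",cv2.cvtColor(cv2.resize(im,None,fx=5,fy=5),4))
E
python3 g.py .4575,.011,.22 .4575,.011,.128
```

```text
(60, array([0.4105, 0.3293]), np.float64(0.0296), 'enc', array([0.4093, 0.3313, 0.0342]), 'z', array([0.0668, 0.0709, 0.0745]))
top (17, array([0.4108, 0.3293]), np.float64(0.028), 'enc', array([0.4187, 0.3132, 0.0227]), 'z', array([0.0665, 0.0725, 0.0761]))
top handle 99 [0.4585 0.0141 0.1311] ((0.4585287272930145, 0.013675656169652939), (0.009003689512610435, 0.11766496300697327), 13.264636993408203) [0.1233 0.1317 0.1375]
side handle 111 [0.4588 0.0085 0.1302] ((0.45876824855804443, 0.010319255292415619), (0.009540500119328499, 0.11847562342882156), 12.951820373535156) [0.1213 0.1309 0.1351]
t 15.25 p [0.4085 0.3281 0.2439] yaw 13.18 z [ 0.  0. -1.] gap 1.0 gf 0.0 F [ 0.1  0.  -1.1] q [0.46 0.4  1.69 0.   1.05 0.23]
[0.4575 0.011  0.22  ] tool delta mm [-319.9  -24.6   23.9]
[0.4575 0.011  0.128 ] tool delta mm [-0. -0. 92.]
```

View pics/s5.png

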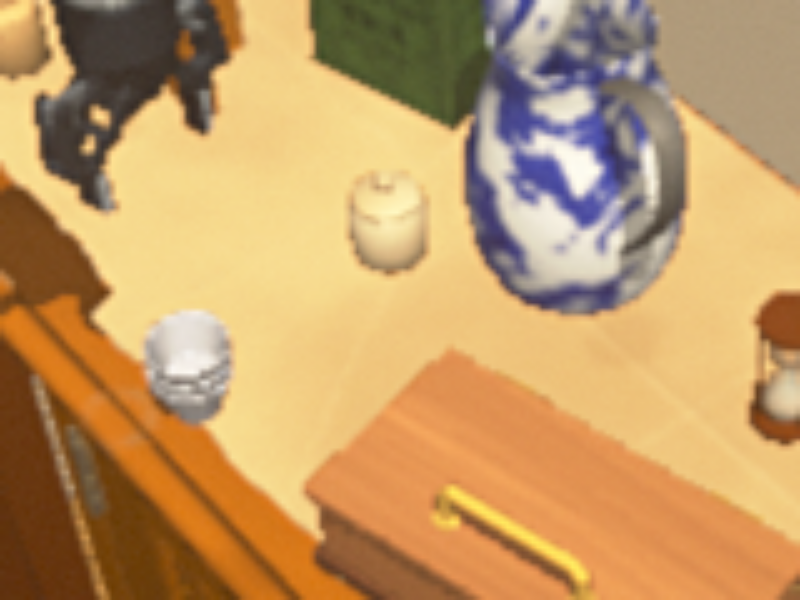

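The three moulds form one upright stack at crop (190,360), with the top rim level at .071. Next is the handle.

Request:
drive_tool(
  plan=[
    [-0.02,-0.002,0,0,0,0,1],
    [-0.035,-0.003,0,0,0,0,1],
    [-0.04,-0.003,0,0,0,0,1],
    [-0.045,-0.003,0,0,0,0,1],
    [-0.045,-0.003,0,0,0,0,1],
    [-0.045,-0.003,0,0,0,0,1],
    [-0.04,-0.003,0,0,0,0,1],
    [-0.03,-0.0025,0,0,0,0,1],
    [-0.018,-0.001,0.02,0,0,0,1],
    [0,0,0,0,0,0,0.2],
  ],
)

```text
t: 16.25
tcp_pos: [0.4567, 0.0115, 0.2209]
tool_rot: [0.623, 0.782, -0.002, -0.003]
force: [-0.8, 0.4, -1.0]
finger_gap: 0.858
gripper_force: 0.0
```

Request:
drive_tool(
  plan=[
    [0,0,0.02,0,0,0,0.2],
    [0,0,0.02,0,0,0,0.2],
    [0,0,0,0,0,0,0.2],
    [0,0,0,0,0,0,0.2],
  ],
)

```text
t: 16.65
tcp_pos: [0.4577, 0.014, 0.1835]
tool_rot: [0.621, 0.784, -0.001, -0.001]
force: [-0.4, 0.6, 0.4]
finger_gap: 0.601
gripper_force: 0.0
```

```bash
python3 g.py .4586,.012,.18 .4586,.012,.128
```

```text
t 16.65 p [0.4577 0.014  0.1835] yaw 13.23 z [-0.003  0.001 -1.   ] gap 0.601 gf 0.0 F [-0.4  0.6  0.4] q [-0.21  0.41  1.91  0.    0.82 -0.45]
[0.4586 0.012  0.18  ] tool delta mm [-2.2  0.5  3.5]
[0.4586 0.012  0.128 ] tool delta mm [-0.1  0.1 52. ]
```

Request:
drive_tool(
  plan=[
    [-0.002,0.0005,0.02,0,0,0,0.2],
    [0,0,0.02,0,0,0,0.2],
    [0,0,0.012,0,0,0,0.2],
    [0,0,0,0,0,0,0.2],
    [0,0,0,0,0,0,0.2],
  ],
)

```text
t: 17.15
tcp_pos: [0.4599, 0.0116, 0.1327]
tool_rot: [0.621, 0.784, 0.0, 0.0]
force: [-0.4, 0.5, 0.4]
finger_gap: 0.598
gripper_force: 0.0
```

Request:
drive_tool(
  plan=[
    [0,0,0.002,0,0,0,-1],
    [0,0,0,0,0,0,-1],
    [0,0,0,0,0,0,-1],
    [0,0,0,0,0,0,-1],
    [0,0,0,0,0,0,-1],
    [0,0,0,0,0,0,-1],
  ],
  newtons=35,
)

```text
t: 17.75
tcp_pos: [0.4572, 0.0111, 0.1305]
tool_rot: [0.621, 0.784, -0.002, -0.002]
force: [-4.7, -3.1, 5.4]
finger_gap: 0.102
gripper_force: 34.1
```

```bash
python3 g.py
```

```text
t 17.75 p [0.4572 0.0111 0.1305] yaw 13.26 z [-0.004 -0.001 -1.   ] gap 0.102 gf 34.1 F [-4.7 -3.1  5.4] q [-0.22  0.52  1.95 -0.    0.68 -0.45]
```

Run:
```python
import numpy as np
th=np.r_[0,.01,.03,np.arange(.07,1.401,.04)]; th=np.r_[th[:-1],1.38,1.395,1.40] if abs(th[-1]-1.4)<.03 else np.r_[th,1.4]
a=np.arctan2(48,126)+th; u=126-134.8*np.cos(a); w=134.8*np.sin(a)-48
u=u.round(1);w=w.round(1)
for i in range(1,len(th)): print(round(th[i],3),(u[i]-u[i-1]).round(1),-(w[i]-w[i-1]).round(1),u[i],w[i])
```

```text
0.01 0.5 -1.2 0.5 1.2
0.03 1.0 -2.5 1.5 3.7
0.07 2.2 -5.0 3.7 8.7
0.11 2.4 -4.8 6.1 13.5
0.15 2.5 -4.8 8.6 18.3
0.19 2.8 -4.6 11.4 22.9
0.23 2.9 -4.5 14.3 27.4
0.27 3.1 -4.4 17.4 31.8
0.31 3.3 -4.3 20.7 36.1
0.35 3.4 -4.2 24.1 40.3
0.39 3.6 -4.0 27.7 44.3
0.43 3.8 -3.8 31.5 48.1
0.47 3.9 -3.7 35.4 51.8
0.51 4.1 -3.6 39.5 55.4
0.55 4.2 -3.4 43.7 58.8
0.59 4.3 -3.2 48.0 62.0
0.63 4.5 -3.0 52.5 65.0
0.67 4.6 -2.8 57.1 67.8
0.71 4.7 -2.7 61.8 70.5
0.75 4.7 -2.5 66.5 73.0
0.79 4.9 -2.3 71.4 75.3
0.83 5.0 -2.0 76.4 77.3
0.87 5.1 -1.9 81.5 79.2
0.91 5.1 -1.7 86.6 80.9
0.95 5.2 -1.5 91.8 82.4
0.99 5.2 -1.2 97.0 83.6
1.03 5.3 -1.1 102.3 84.7
1.07 5.3 -0.8 107.6 85.5
1.11 5.4 -0.7 113.0 86.2
1.15 5.3 -0.4 118.3 86.6
1.19 5.4 -0.2 123.7 86.8
1.23 5.4 -0.0 129.1 86.8
1.27 5.4 0.3 134.5 86.5
1.31 5.4 0.4 139.9 86.1
1.35 5.3 0.7 145.2 85.4
1.38 4.0 0.6 149.2 84.8
1.395 2.0 0.4 151.2 84.4
1.4 0.7 0.1 151.9 84.3
```

Request:
drive_tool(
  plan=[
    [0,0.0005,-0.0012,0,0,0,-1],
    [0,0.001,-0.0025,0,0,0,-1],
    [0,0.0022,-0.005,0,0,0,-1],
    [0,0.0024,-0.0048,0,0,0,-1],
    [0,0.0025,-0.0048,0,0,0,-1],
    [0,0.0028,-0.0046,0,0,0,-1],
    [0,0,0,0,0,0,-1],
    [0,0,0,0,0,0,-1],
  ],
  newtons=45,
)

```text
t: 18.55
tcp_pos: [0.4672, 0.0135, 0.1524]
tool_rot: [0.621, 0.784, -0.003, -0.003]
force: [-4.5, -4.4, -1.9]
finger_gap: 0.098
gripper_force: 43.9
```

```bash
cat > a.py <<'E'
from h import *
s=manip.sense(); p=s["tcp_pos"]; d=p-[.4572,.0111,.1305]; c,n=np.cos(np.radians(13.2)),np.sin(np.radians(13.2))
u=d[0]*c+d[1]*n; v=-d[0]*n+d[1]*c; w=d[2]
a=np.arctan2(.048+w,.126-u); print("t",round(s["t"],2),"u,v,w mm",(np.array([u,v,w])*1e3).round(1),"theta",round(a-np.arctan2(48,126),4),"r",round(np.hypot(.048+w,.126-u),4),"F",s["force"].round(1),"gap",round(s["finger_gap"],3),"rot",s["tool_rot"].round(3),"q",s["q"].round(2))
S=snap("side"); w=cloud(S); hsv=cv2.cvtColor(S["image"],cv2.COLOR_RGB2HSV)
# lid plane: wood-coloured points in the box frame
b=w-[.4572+.126*c,.0111+.126*n,.080]; bx=b[...,0]*c+b[...,1]*n; by=-b[...,0]*n+b[...,1]*c; bz=b[...,2]
for sg in(-1,1):
    m=(by*sg>.06)&(by*sg<.145)&(bz>.02)&(np.hypot(bx,bz)<.165)&(bx<.06)&(hsv[...,0]<18)&(hsv[...,1]>80)
    if m.sum()>20:
        x,z=bx[m],bz[m]; vx,vz,x0,z0=cv2.fitLine(np.c_[x,z].astype(np.float32),cv2.DIST_HUBER,0,1e-3,1e-3).ravel()
        print("side",sg,m.sum(),"lid angle",round(float(np.arctan2(vz,-vx)%np.pi),3),"at",x0.round(3),z0.round(3))
E
python3 a.py
```

```text
t 18.55 u,v,w mm [10.3  0.1 21.9] theta 0.1793 r 0.1352 F [-4.5 -4.4 -1.9] gap 0.098 rot [ 0.621  0.784 -0.003 -0.003] q [-0.21  0.48  1.91 -0.    0.76 -0.44]
side -1 842 lid angle 0.159 at -0.088 0.031
side 1 543 lid angle 0.163 at -0.093 0.031
```

Request:
drive_tool(
  plan=[
    [0,0.0029,-0.0045,0,0,0,-1],
    [0,0.0031,-0.0044,0,0,0,-1],
    [0,0.0033,-0.0043,0,0,0,-1],
    [0,0.0034,-0.0042,0,0,0,-1],
    [0,0.0036,-0.004,0,0,0,-1],
    [0,0.0038,-0.0038,0,0,0,-1],
    [0,0.0039,-0.0037,0,0,0,-1],
    [0,0.0041,-0.0036,0,0,0,-1],
    [0,0.0042,-0.0034,0,0,0,-1],
    [0,0,0,0,0,0,-1],
  ],
)

```text
t: 19.6
tcp_pos: [0.4965, 0.0206, 0.1888]
tool_rot: [0.62, 0.784, -0.005, -0.004]
force: [-10.5, -6.0, 7.1]
finger_gap: 0.094
gripper_force: 44.1
```

```bash
python3 a.py
```

```text
t 19.6 u,v,w mm [40.4  0.3 58.3] theta 0.5291 r 0.1364 F [-10.5  -6.    7.1] gap 0.094 rot [ 0.62   0.784 -0.005 -0.004] q [-0.18  0.45  1.8  -0.01  0.9  -0.41]
side -1 654 lid angle 0.512 at -0.089 0.069
side 1 429 lid angle 0.494 at -0.089 0.068
```

Request:
drive_tool(
  plan=[
    [0,-0.001,-0.001,0,0,0,-1],
    [0,0.0043,-0.0032,0,0,0,-1],
    [0,0.0045,-0.003,0,0,0,-1],
    [0,0.0046,-0.0028,0,0,0,-1],
    [0,0.0047,-0.0027,0,0,0,-1],
    [0,0.0047,-0.0025,0,0,0,-1],
    [0,0.0049,-0.0023,0,0,0,-1],
    [0,0.005,-0.002,0,0,0,-1],
    [0,0.0051,-0.0019,0,0,0,-1],
    [0,0,0,0,0,0,-1],
  ],
)

```text
t: 20.65
tcp_pos: [0.5354, 0.0298, 0.2117]
tool_rot: [0.621, 0.784, -0.002, -0.002]
force: [-7.1, -1.5, 11.8]
finger_gap: 0.094
gripper_force: 46.5
```

```bash
python3 a.py
```

```text
t 20.65 u,v,w mm [80.4  0.4 81.2] theta 0.8677 r 0.137 F [-7.1 -1.5 11.8] gap 0.094 rot [ 0.621  0.784 -0.002 -0.002] q [-0.15  0.46  1.69 -0.    0.99 -0.38]
side -1 268 lid angle 0.826 at -0.064 0.098
side 1 206 lid angle 0.829 at -0.079 0.114
```

Request:
drive_tool(
  plan=[
    [0,-0.001,-0.0015,0,0,0,-1],
    [0,0.0051,-0.0017,0,0,0,-1],
    [0,0.0052,-0.0015,0,0,0,-1],
    [0,0.0052,-0.0012,0,0,0,-1],
    [0,0.0053,-0.0011,0,0,0,-1],
    [0,0.0053,-0.0008,0,0,0,-1],
    [0,0.0054,-0.0007,0,0,0,-1],
    [0,0.0053,-0.0004,0,0,0,-1],
    [0,0,0,0,0,0,-1],
    [0,0,0,0,0,0,-1],
  ],
)

```text
t: 21.7
tcp_pos: [0.5729, 0.0387, 0.2194]
tool_rot: [0.621, 0.784, 0.001, -0.0]
force: [-3.9, 3.2, 6.0]
finger_gap: 0.094
gripper_force: 46.6
```

```bash
python3 a.py
python3 - <<'E'
from h import *
s=snap("side"); im=s["image"][110:290,220:420]; cv2.imwrite("pics/s6.png",cv2.cvtColor(cv2.resize(im,None,fx=3.3,fy=3.3),4))
E
```

```text
t 21.7 u,v,w mm [118.9   0.5  88.9] theta 1.1552 r 0.1371 F [-3.9  3.2  6. ] gap 0.094 rot [ 0.621  0.784  0.001 -0.   ] q [-0.13  0.5   1.59  0.    1.05 -0.36]
side -1 324 lid angle 1.172 at -0.04 0.101
side 1 273 lid angle 1.171 at -0.031 0.078
```

View pics/s6.png

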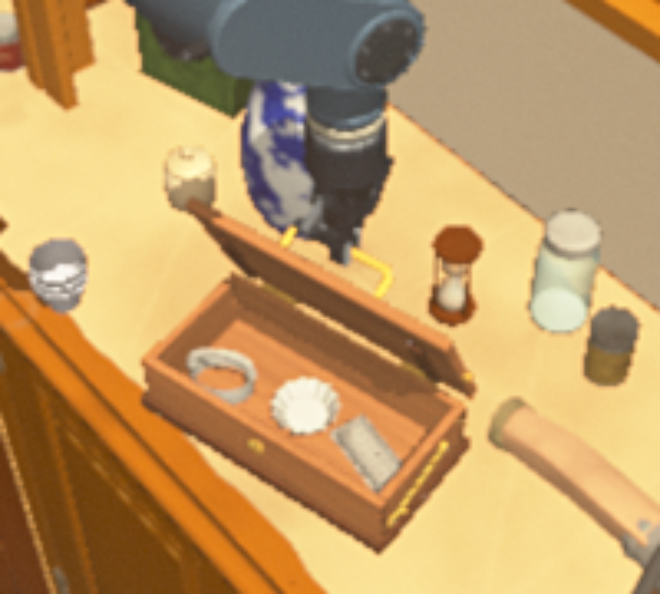

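The lid is raised smoothly with the handle gripped at crop (340,255). The stack and the bystanders are untouched. I continue up to near the balance.

Request:
drive_tool(
  plan=[
    [0,0.0054,-0.0002,0,0,0,-1],
    [0,0.0054,0,0,0,0,-1],
    [0,0.0054,0.0003,0,0,0,-1],
    [0,0,0,0,0,0,-1],
    [0,0,0,0,0,0,-1],
    [0,0,0,0,0,0,-1],
  ],
)

```text
t: 22.4
tcp_pos: [0.5889, 0.0425, 0.2186]
tool_rot: [0.621, 0.784, 0.001, -0.0]
force: [-2.0, 4.9, 1.9]
finger_gap: 0.097
gripper_force: 47.0
```

```bash
python3 a.py
python3 - <<'E'
from h import *
from scipy.optimize import least_squares
p=manip.sense()["tcp_pos"]; c,n=np.cos(np.radians(13.2)),np.sin(np.radians(13.2)); d=p-[.4572,.0111,.1305]
P=np.array([(0,0),(10.3,21.9),(40.4,58.3),(80.4,81.2),(118.9,88.9),((d[0]*c+d[1]*n)*1e3,d[2]*1e3)])
for k in(0,1):
  f=lambda h:np.hypot(P[k:,0]-h[0],P[k:,1]-h[1])-134.8
  r=least_squares(f,[126,-48]); h=r.x; print("centre",h.round(1),"res",r.fun.round(1),"th",(np.arctan2(P[:,1]-h[1],h[0]-P[:,0])-np.arctan2(48,126)).round(3))
S=snap("side"); w=cloud(S); hsv=cv2.cvtColor(S["image"],cv2.COLOR_RGB2HSV)
b=w-[.4572+.126*c,.0111+.126*n,.080]; bx=b[...,0]*c+b[...,1]*n; by=-b[...,0]*n+b[...,1]*c; bz=b[...,2]
m=(abs(by)>.05)&(abs(by)<.145)&(bz>.01)&(np.hypot(bx,bz)<.165)&(bx<.06)&(hsv[...,0]<18)&(hsv[...,1]>80)
for lo in range(10,165,10):
    q=m&(bz>lo/1e3)&(bz<=lo/1e3+.01)
    if q.sum(): print(lo,q.sum(),np.percentile(bx[q]*1e3,[5,50,95]).round(1))
E
```

```text
t 22.4 u,v,w mm [135.4   0.5  88.1] theta 1.2757 r 0.1364 F [-2.   4.9  1.9] gap 0.097 rot [ 0.621  0.784  0.001 -0.   ] q [-0.12  0.52  1.55  0.    1.07 -0.35]
side -1 452 lid angle 1.289 at -0.028 0.103
side 1 381 lid angle 1.292 at -0.024 0.089
centre [126.6 -45.8] res [-0.2 -0.2  0.4  0.4  0.2 -0.6] th [-0.016  0.164  0.516  0.858  1.15   1.272]
centre [126.4 -45.9] res [-0.4  0.3  0.3  0.2 -0.5] th [-0.016  0.165  0.517  0.86   1.152  1.274]
10 36 [-2.5 -1.1  1.7]
20 38 [-11.1  -4.3  -2. ]
30 51 [-15.   -7.7  -5. ]
40 49 [-18.1 -10.2  -7.6]
50 50 [-21.2 -13.7 -10.8]
60 52 [-24.1 -16.7 -14. ]
70 54 [-26.1 -19.3 -17. ]
80 48 [-30.1 -22.3 -20.4]
90 61 [-33.7 -25.8 -23.4]
100 50 [-36.2 -28.8 -25.6]
110 65 [-39.3 -31.8 -29.2]
120 75 [-39.3 -34.  -31.9]
130 64 [-39.7 -36.8 -35. ]
140 68 [-42.6 -40.  -38.1]
150 219 [-43.4 -38.  -31.2]
160 6 [-37.  -36.1 -33.7]
```

Request:
drive_tool(
  plan=[
    [0,0.005,0.0003,0,0,0,-1],
    [0,0.005,0.0006,0,0,0,-1],
    [0,0.0045,0.0008,0,0,0,-1],
    [0,0.001,0.0002,0,0,0,-1],
    [0,0,0,0,0,0,-1],
    [0,0,0,0,0,0,-1],
    [0,0,0,0,0,0,-1],
    [0,0,0,0,0,0,-1],
  ],
)

```text
t: 23.3
tcp_pos: [0.6038, 0.046, 0.2169]
tool_rot: [0.621, 0.783, 0.001, -0.0]
force: [-2.5, 4.7, 2.6]
finger_gap: 0.094
gripper_force: 46.8
```

```bash
cat > b.py <<'E'
from h import *
c,n=np.cos(np.radians(13.2)),np.sin(np.radians(13.2))
for k in range(2):
    s=manip.sense(); d=s["tcp_pos"]-[.4572,.0111,.1305]; u,w_=d[0]*c+d[1]*n,d[2]
    print("theta tcp",round(np.arctan2(w_+.0458,.1265-u)-np.arctan2(48,126),4),"F",s["force"].round(1),"qd",abs(s["qd"]).max().round(4),"gap",round(s["finger_gap"],3),"t",s["t"])
    S=snap("side"); w=cloud(S); hsv=cv2.cvtColor(S["image"],cv2.COLOR_RGB2HSV)
    b=w-[.4572+.126*c,.0111+.126*n,.080]; bx=b[...,0]*c+b[...,1]*n; by=-b[...,0]*n+b[...,1]*c; bz=b[...,2]
    m=(abs(by)>.05)&(abs(by)<.145)&(bz>.02)&(np.hypot(bx,bz)<.165)&(bx<.06)&(hsv[...,0]<18)&(hsv[...,1]>80)
    A=[(lo+5,np.median(bx[m&(bz>lo/1e3)&(bz<=lo/1e3+.01)])*1e3) for lo in range(40,141,10)]
    A=np.array(A); print("cam angle",round(np.pi/2+np.polyfit(A[:,0],A[:,1],1)[0],3) if 0 else round(np.arctan2(1,-np.polyfit(A[:,0],A[:,1],1)[0]),4))
E
python3 b.py
```

```text
theta tcp 1.3877 F [-2.5  4.7  2.6] qd 0.0013 gap 0.094 t 23.3
cam angle 1.3972
theta tcp 1.3877 F [-2.4  4.5  2.5] qd 0.0028 gap 0.093 t 23.35
cam angle 1.3959
```

Request:
drive_tool(
  plan=[
    [0,0.001,0.0002,0,0,0,-1],
    [0,0,0,0,0,0,-1],
    [0,0,0,0,0,0,-1],
    [0,0,0,0,0,0,-1],
    [0,0,0,0,0,0,-1],
    [0,0,0,0,0,0,-1],
  ],
)

```text
t: 24.0
tcp_pos: [0.6047, 0.0462, 0.2167]
tool_rot: [0.621, 0.783, 0.001, -0.0]
force: [-3.3, 4.9, 2.8]
finger_gap: 0.098
gripper_force: 46.8
```

```bash
python3 b.py
python3 - <<'E'
from m import *
S=snap("side"); print(rim(S,238,192,.072))
for u,v in((278,160),(357,185)): print(cloud(S)[v,u].round(3))
save(S,"end")
E
```

```text
theta tcp 1.3944 F [-3.3  4.9  2.8] qd 0.0017 gap 0.098 t 24.0
cam angle 1.4009
theta tcp 1.3943 F [-3.1  4.5  3.5] qd 0.001 gap 0.093 t 24.05
cam angle 1.4004
(65, array([0.4106, 0.3288]), np.float64(0.0297), 'enc', array([0.4126, 0.3293, 0.0344]), 'z', array([0.0665, 0.0699, 0.0752]))
[0.612 0.355 0.067]
[0.723 0.036 0.112]
```

View pics/end.png

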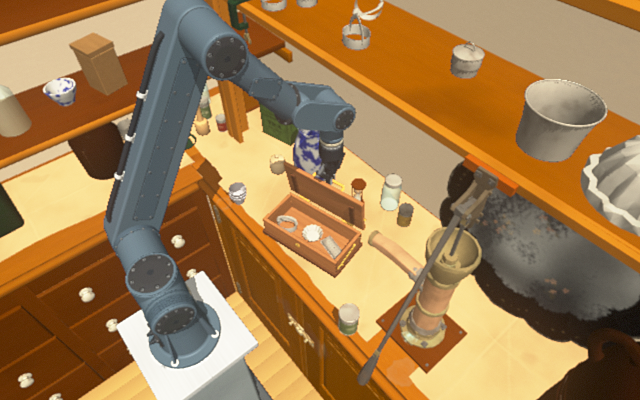

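The lid is held still at about 1.40 rad at (325,195). The stack is upright at (237,192), and the mustard pot (278,163), egg timer (357,187) and tin (349,318) are where they were.

```bash
python3 -c "
from station import manip; print(manip.sign_off())"
```

```text
the job is handed in; nothing more can be done
None
```

The job is handed in: the three moulds are nested in one upright stack, the lid is gripped by its handle and held still at about 1.40 rad (its balance point), and the mustard pot, egg timer and spice tin were left where they stood.

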